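Feel out the full tin and build the column on it

TASK

Three identical closed tins stand on the changing surface; one is full, the other two are empty, and only feeling tells which. Push them to feel which is the heavy one and slide it, without lifting, fully home into the corner of the wooden stop rail, against both its sides; no tin may be lifted before that. Then stack the two empty tins squarely on top of it as one column, and do not disturb the jar, nail file and teether on the turntable.

Things in the scene. Friction and masses are not known exactly. Their poses are not given: they have to be found in the camera images.
- stop: low L-shaped beech rail fixed to the surface, 24 mm high, bars 14 mm thick. Origin on the surface where the centre of a tin comes when home. x points away from the robot, y left. The long bar lies on the far side along y (inner face at x = +33 mm, from y = -373 to +47 mm), the short bar on the left along x (inner face at y = +33 mm, from x = -67 to +33 mm)
- home (a point): where the centre of the full tin comes when it is home in the corner: 28 mm above the origin of the stop rail, same axes
- tin_a_mid (a point): closed square tin, green with a bright lid seam and a round yellow spot on top, one of three alike; 66 x 66 mm, 56 mm high. This point is its centre, 28 mm above its underside; z up, x and y square to its sides. Any of the three may be the full one (0.5 kg, drags with 2 to 4 N on the surface); the other two are empty (0.1 kg, drag with 0.4 to 0.8 N). The lid stays on
- tin_b_mid (a point): closed square tin, green with a bright lid seam and a round yellow spot on top, one of three alike; 66 x 66 mm, 56 mm high. This point is its centre, 28 mm above its underside; z up, x and y square to its sides. Any of the three may be the full one (0.5 kg, drags with 2 to 4 N on the surface); the other two are empty (0.1 kg, drag with 0.4 to 0.8 N). The lid stays on
- tin_c_mid (a point): closed square tin, green with a bright lid seam and a round yellow spot on top, one of three alike; 66 x 66 mm, 56 mm high. This point is its centre, 28 mm above its underside; z up, x and y square to its sides. Any of the three may be the full one (0.5 kg, drags with 2 to 4 N on the surface); the other two are empty (0.1 kg, drag with 0.4 to 0.8 N). The lid stays on
- tin_a: the tin of point tin_a_mid; origin at the centre of its underside, z up
- tin_b: the tin of point tin_b_mid; origin at the centre of its underside, z up
- tin_c: the tin of point tin_c_mid; origin at the centre of its underside, z up
- turntable: white round plastic turntable, 220 mm across, 24 mm high, fixed; origin at the centre of its underside; it is left alone with what stands on it
- jar: closed white ceramic jar with a blue lid, 70 mm across, 97 mm high, on the turntable; origin at the centre of its underside; leave alone
- file: steel nail file with a black handle, 110 x 13 x 5 mm, lying on the turntable along its own x; origin under its middle; leave alone
- teether: red ring teether, 64 mm across, 12 mm thick, lying on the turntable; origin at the centre of its underside; leave alone
Not all that is in view belongs to the job. What is shaped like the tin_a but orange or red is not meant.

How it is judged (in metres and radians):
On the way:
1. the full tin stands home in the corner of the stop rail (within 6 mm) with no finger on it ((((horizontal distance between tin_a_mid and home below 0.006 m and height (world z) of tin_a_mid below 0.045 m) and contact force between tin_a and anything else above 3.2 N and contact force between the fingers and tin_a below 0.2 N) or ((horizontal distance between tin_b_mid and home below 0.006 m and height (world z) of tin_b_mid below 0.045 m) and contact force between tin_b and anything else above 3.2 N and contact force between the fingers and tin_b below 0.2 N) or ((horizontal distance between tin_c_mid and home below 0.006 m and height (world z) of tin_c_mid below 0.045 m) and contact force between tin_c and anything else above 3.2 N and contact force between the fingers and tin_c below 0.2 N))), for 0.2 s.
At the end, for the whole second after the job is handed in: One column in the rail's corner: bottom tin within 6 mm of home, the others within 11 mm of the same vertical; each upright to 0.06 rad, square to the rail to 0.15 rad, at rest; the full tin lowest, so no tin bears over 3.2 N from those above (((horizontal distance between tin_a_mid and home below 0.006 m and height (world z) of tin_a_mid below 0.045 m) or (horizontal distance between tin_b_mid and home below 0.006 m and height (world z) of tin_b_mid below 0.045 m) or (horizontal distance between tin_c_mid and home below 0.006 m and height (world z) of tin_c_mid below 0.045 m)) and horizontal distance between each of tin_a_mid, tin_b_mid, tin_c_mid and home below 0.011 m and angle between each of tin_a_mid, tin_b_mid, tin_c_mid's own z axis and vertical below 0.06 rad and (angle between the x axis of stop and the x axis of tin_a_mid, either way round below 0.15 rad or angle between the x axis of stop and the y axis of tin_a_mid, either way round below 0.15 rad) and linear speed of each of tin_a, tin_b, tin_c below 0.01 m/s and (angle between the x axis of stop and the x axis of tin_b_mid, either way round below 0.15 rad or angle between the x axis of stop and the y axis of tin_b_mid, either way round below 0.15 rad) and (angle between the x axis of stop and the x axis of tin_c_mid, either way round below 0.15 rad or angle between the x axis of stop and the y axis of tin_c_mid, either way round below 0.15 rad) and contact force between tin_a and tin_b below 3.2 N and contact force between each of tin_a, tin_b and tin_c below 3.2 N); the robot touches nothing.
It fails at once if a tin is lifted more than 12 mm before any tin is home in the corner (height (world z) of any of tin_a_mid, tin_b_mid, tin_c_mid above 0.04 m and not ((horizontal distance between tin_a_mid and home below 0.012 m and height (world z) of tin_a_mid below 0.045 m) or (horizontal distance between tin_b_mid and home below 0.012 m and height (world z) of tin_b_mid below 0.045 m) or (horizontal distance between tin_c_mid and home below 0.012 m and height (world z) of tin_c_mid below 0.045 m))).
It fails at once if the jar, nail file or teether is moved more than 15 mm (distance of any of jar, file, teether from where it was at the start of the episode above 0.015 m).
It also fails if it takes over 72 s, if anything falls off the work surface, if the arm or the gripper's body presses on something with over 40 N, if the wrist force passes 120 N, or if a joint passes its speed limit or range.

ROBOT

A 6-joint arm with a two-finger parallel gripper is mounted at the origin on the work surface. World frame = base frame: x ahead of the robot, y to its left, z up, the work surface at z = 0. Lengths are in mm, angles in rad, forces in N, time in s.
With the tool pointing down it reaches from about 350 to 875 mm from the base axis. Payload 4.2 kg.
Tool frame: the origin (TCP) lies between the finger pads; the fingertips stand 25 mm ahead of it and the grasp point (between the pads) lies 6 mm ahead of it; z points along the fingers, y is the line along which they close (so a half turn about z gives the same grasp; the last joint's range is limited). The gripper opens to 85 mm and grips with 20 to 120 N. Pads are 22 mm wide; open, the fingers measure 114 mm over their backs; the gripper's body (76 mm by 85 mm) begins 54 mm behind the grasp point. The pads swing forward as they close: fully open they stand 13 mm farther back than shut.
Start: joints at [-0.997, 0.385, 0.008, 0, -1.194, -0.259], TCP at [193.532, -594.26, 256.312] pointing down, gripper open.
Joint ranges: [-3.14, 3.14], [-1.21, 2.06], [-1.07, 1.41], [-3.16, 2.05], [-2.99, -0.16], [-3.1, 3.1]. Speed limits (rad/s): [2.79, 2.79, 3.14, 3.14, 3.14, 3.14].

INTERFACE

Orientations are given as a unit quaternion [x, y, z, w].
In Python, from bench import read_state, get_image, job_done gives the robot as it stands.
- The arm moves only by the tool play_rows, never from a script. Its argument "series" is a list of rows, each a list of 6 numbers: the shift along the world's x, y, z in mm, then the turn, a rotation vector about the world's x, y, z in units of 6 degrees (1.0 is 6 degrees). A call has 1 to 20 rows; each row shifts and turns the commanded pose from where the row before left it; what a row does not reach is not made up. A row lasts 1/12 s, in which the tool goes at most 41.7 mm and 7.16 degrees, less where a joint would pass 70% of its speed; a pose out of reach is approached as far as the arm can. A call is refused whole if a number of a shift passes 41.7 or a number of a turn 1, either way. A call with a gripper value outside its range is refused whole. "gripper" is the opening, from 0 (shut) to 1 (fully open), set as the call begins (left out, the last holds). The fingers move at their own pace and stop on an object; the grip force is fixed at half the most. Time passes only in rows, so rows that do not move let the fingers close. It gives the time, the measured TCP pose, the force, the opening and the grip force at its end, in the units of the state.
- read_state(): the state, without advancing time (a new reading comes with each control period).
- get_image(name): name is "side" or "top"; returns a dict with "image" (420x560x3 uint8, red, green, blue), "fx", "fy", "cx", "cy" (pixels), "dist_coeffs" ([k1, k2, p1, p2, k3] as OpenCV has them; the pictures are not rectified), "eye" and "rotation" of the camera in the world. Camera axes: x right, y down, z forward; pixel columns grow to the right and rows downward; lengths in mm; the calibration is good to about 2 mm. A picture is of the moment at which its call begins. There is no depth.
- job_done(): hands the job in; it is judged then, once.
The state is a dict: "clock": time; "joints": joint angles; "joint_vel": joint speeds; "joint_efforts": joint torques, N m; "position": TCP position; "ee_rot": TCP orientation; "contact_force": force on the tool from outside, world axes, zero at the start; "wrist_torque": the same for the moment, N m; "gripper_width": finger opening in mm; "grasp_force": force on a finger pad.
Only numpy, scipy, OpenCV 4.12 (cv2) and the standard library are available. Lean on these libraries where they do the work, as an engineer would, in place of code of your own. Each camera call takes 0.05 s, during which the arm holds its last target. There are 200 camera calls.

## Working session

There is one attempt and no reset: what is moved stays moved. The work goes in short steps, Python scripts to look and compute and a tool call to move; the robot and the scene stay as the last step left them, time stands still between calls to the robot, and variables do not carry over. Pictures are saved under pics/ and viewed, at most 10 in all, crops included, and the job is handed in when it is done.

Besides the shell and the picture viewer there is one more tool, called after "Call:" in YAML: its name, and indented under it one key for each argument. play_rows: Moves the arm, as the interface text tells. Its arguments: {"type":"object","properties":{"series":{"type":"array","items":{"type":"array","items":{"type":"number"}}},"gripper":{"type":"number"}},"required":["series"]}

```bash
mkdir -p pics
cat > h.py <<'E'
import numpy as np,cv2
from bench import read_state,get_image,job_done
def K(d): return np.array([[d['fx'],0,d['cx']],[0,d['fy'],d['cy']],[0,0,1.]])
def grab(n,save=None):
    d=get_image(n)
    if save: cv2.imwrite('pics/'+save,d['image'][:,:,::-1])
    return d
def ray(d,px):
    u=cv2.undistortPoints(np.array(px,float).reshape(-1,1,2),K(d),np.array(d['dist_coeffs'],float)).reshape(-1,2)
    return np.c_[u,np.ones(len(u))]@np.array(d['rotation']).T
def plane(d,px,z):
    r=ray(d,px);e=np.array(d['eye']);return e+r*((z-e[2])/r[:,2])[:,None]
def blobs(d,lo,hi,amin=30):
    h=cv2.cvtColor(d['image'],cv2.COLOR_RGB2HSV);m=cv2.inRange(h,np.array(lo),np.array(hi))
    return [c for c in cv2.findContours(m,cv2.RETR_EXTERNAL,cv2.CHAIN_APPROX_NONE)[0] if cv2.contourArea(c)>amin],m
E
python3 - <<'E'
from h import *
a=grab('top','t0.png');b=grab('side','s0.png')
for d in(a,b): print(d['eye'],np.round(d['rotation'],3).tolist(),d['fx'],d['dist_coeffs'])
print(read_state())
E
```

```text
[416.21845639 129.94447292 954.81190743] [-0.702, 0.709, -0.047, 0.047] 474.9724872818751 [-0.08523717  0.          0.          0.          0.        ]
[272.90501864 784.58923489 872.87319017] [-0.176, 0.923, -0.335, 0.064] 522.1668859326466 [-0.03993311  0.          0.          0.          0.        ]
{'clock': 0.1, 'joints': array([-9.97384327e-01,  3.85452049e-01,  6.76762397e-03, -3.96684067e-04,
       -1.19401304e+00, -2.58604540e-01]), 'joint_vel': array([ 0.00050197, -0.00303112,  0.00283262, -0.00038198, -0.00025709,
       -0.00077936]), 'joint_efforts': array([-2.55826370e-05, -3.93319488e+01,  1.88930011e+01,  4.19794679e+00,
       -2.57418877e-03,  4.40850556e-06]), 'position': array([ 193.38679918, -593.83234553,  255.35529583]), 'ee_rot': array([-1.56682243e-01,  9.87648590e-01,  9.43998321e-04, -2.15502294e-04]), 'contact_force': array([ 0.39060857, -0.97895346, -0.08212414]), 'wrist_torque': array([-0.00329226,  0.04928208,  0.05386532]), 'grasp_force': 0.0, 'gripper_width': 85.54656736745419}
```

View pics/t0.png

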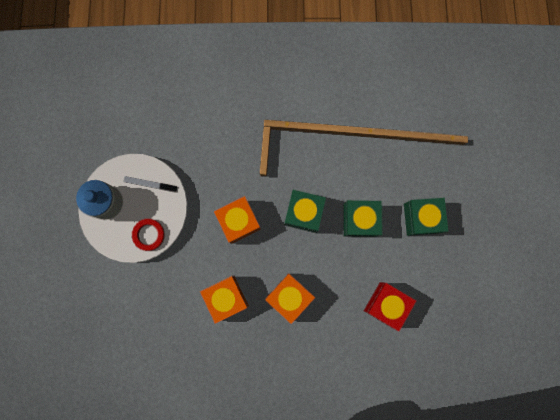

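View pics/s0.png

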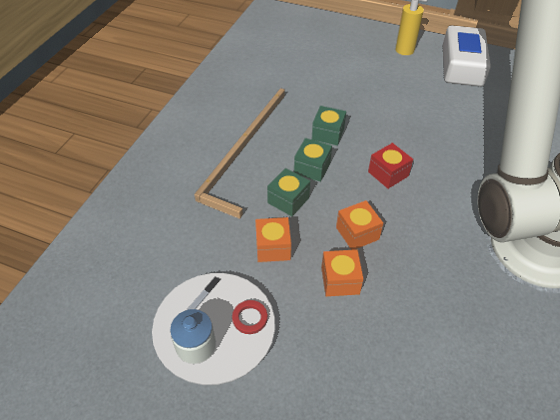

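The top view shows three green tins at (305,210), (364,217) and (430,216). The lookalikes are orange at (236,219), (223,300) and (290,298), and red at (392,307). The rail corner is at about (266,125). I choose the three green ones, and will check them in a crop.

```bash
cat >> h.py <<'E'
from scipy.spatial.transform import Rotation as R
def ray(d,px):
    u=cv2.undistortPoints(np.array(px,float).reshape(-1,1,2),K(d),np.array(d['dist_coeffs'],float)).reshape(-1,2)
    return np.c_[u,np.ones(len(u))]@R.from_quat(d['rotation']).as_matrix().T
def top_rect(d,zs=(56,)*9,amin=200):
    """green blobs, with the yellow spot inside: spot centre on top plane; yaw from the min rect of top-plane pixels"""
    g,gm=blobs(d,(40,60,20),(90,255,255),amin); y,ym=blobs(d,(18,120,90),(35,255,255),amin=60)
    out=[]
    for c in y:
        (u,v),r=cv2.minEnclosingCircle(c); M=cv2.moments(c);u,v=M['m10']/M['m00'],M['m01']/M['m00']
        if any(cv2.pointPolygonTest(k,(u,v),False)>0 for k in g):
            k=[k for k in g if cv2.pointPolygonTest(k,(u,v),False)>0][0]
            p=plane(d,[(u,v)],56)[0]
            w=plane(d,k.reshape(-1,2),56)[:,:2]
            rc=cv2.minAreaRect(w.astype(np.float32))
            out.append((np.round((u,v),1).tolist(),np.round(p,1).tolist(),np.round(rc[0],1).tolist(),np.round(rc[1],1).tolist(),round(rc[2],1)))
    return out
def lines(d):
    """wood pixels on plane z=24"""
    h=cv2.cvtColor(d['image'],cv2.COLOR_RGB2HSV);m=cv2.inRange(h,np.array((8,80,90)),np.array((22,255,255)))
    return m
E
python3 - <<'E'
from h import *
for n in('top','side'):
    d=grab(n)
    print(n)
    for t in top_rect(d): print(t)
    m=lines(d)
    # outline of rail
    cs=cv2.findContours(m,cv2.RETR_EXTERNAL,cv2.CHAIN_APPROX_NONE)[0]
    for c in cs:
        if cv2.contourArea(c)>600:
            x,y,w,h=cv2.boundingRect(c); print('wood',x,y,w,h,cv2.contourArea(c))
            if (n=='top' and 90<y<150) or (n=='side' and 60<y<120 and 150<x<250):
                p=cv2.approxPolyDP(c,2.5,True).reshape(-1,2)
                for a,b in zip(p,plane(d,p,24)): print(a,np.round(b,1))
    if n=='top':
        cv2.imwrite('pics/c1.png',cv2.resize(d['image'][110:250,190:480,::-1],None,fx=2.7,fy=2.7))
E
```

```text
top
([364.3, 217.1], [513.0, -39.2, 56.0], [511.2, -35.6], [74.8, 69.0], 88.3)
([429.3, 215.0], [515.5, -165.2, 56.0], [513.7, -157.6], [68.2, 82.4], 3.2)
([304.9, 209.5], [529.0, 74.2, 56.0], [527.2, 74.0], [66.0, 70.0], 75.3)
wood 200 276 47 48 1259.0
wood 265 274 50 50 1281.0
wood 214 196 46 47 1184.5
wood 260 120 208 55 1358.0
[260 173] [607.4 160.4  24. ]
[265 174] [605.3 150.4  24. ]
[270 125] [706.5 139.5  24. ]
[467 142] [ 668.3 -263.1   24. ]
[467 137] [ 678.9 -263.9   24. ]
[264 120] [717.1 151.6  24. ]
wood 515 0 34 25 704.0
wood 447 0 34 23 690.0
wood 412 0 34 23 672.5
wood 341 0 35 22 696.5
wood 232 0 35 23 722.5
wood 160 0 35 24 751.0
wood 125 0 34 26 774.0
side
([288.5, 183.0], [527.6, 76.5, 56.0], [511.0, -20.8], [351.4, 94.0], 86.2)
([313.0, 150.4], [511.8, -36.7, 56.0], [511.0, -20.8], [351.4, 94.0], 86.2)
([329.4, 116.2], [513.8, -162.5, 56.0], [511.0, -20.8], [351.4, 94.0], 86.2)
wood 255 217 37 45 1401.5
wood 322 200 62 97 3202.0
wood 195 89 89 129 983.5
[283  89] [ 670.1 -259.1   24. ]
[277  92] [ 680.  -241.6   24. ]
[196 192] [715.3 147.8  24. ]
[196 200] [704.7 168.4  24. ]
[240 217] [597.5 176.3  24. ]
[241 208] [605.6 153.2  24. ]
[202 192] [703.1 143.   24. ]
wood 418 0 104 39 1965.5
wood 279 0 132 25 1472.0
wood 0 0 253 303 30261.0
wood 0 0 95 79 3631.5
```

View pics/c1.png

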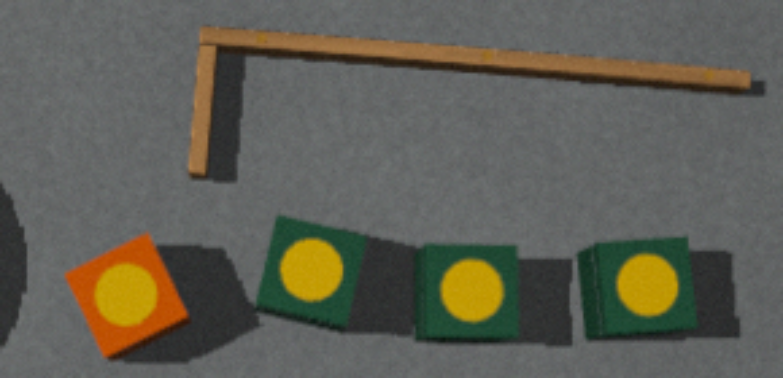

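The crop confirms three green tins with yellow spots and the rail corner beyond them. From this, home is at about (666,109) and the rail yaw is about -5.2°. I'll stage behind the right-hand tin with the fingers half open, so the pair gives a flat pusher.

Call:
play_rows:
  series:
    - [13, 21.8, 0, 0, 0, -0.2]
    - [13, 21.8, 0, 0, 0, -0.2]
    - [13, 21.8, 0, 0, 0, -0.2]
    - [13, 21.8, 0, 0, 0, -0.2]
    - [13, 21.8, 0, 0, 0, -0.2]
    - [13, 21.8, 0, 0, 0, -0.2]
    - [13, 21.8, 0, 0, 0, -0.2]
    - [13, 21.8, 0, 0, 0, -0.2]
    - [13, 21.8, 0, 0, 0, -0.2]
    - [13, 21.8, 0, 0, 0, -0.2]
    - [13, 21.8, 0, 0, 0, -0.2]
    - [13, 21.8, 0, 0, 0, -0.2]
    - [13, 21.8, 0, 0, 0, -0.2]
    - [13, 21.8, 0, 0, 0, -0.2]
    - [13, 21.8, 0, 0, 0, -0.2]
    - [13, 21.8, 0, 0, 0, -0.2]
    - [13, 21.8, 0, 0, 0, -0.2]
    - [13, 21.8, 0, 0, 0, -0.2]
    - [13, 21.8, 0, 0, 0, -0.2]
    - [13, 21.8, 0, 0, 0, -0.1]
  gripper: 0.55

```text
clock: 1.87
position: [453.8, -157.0, 256.3]
ee_rot: [0.047, 0.999, 0.0, -0.0]
contact_force: [0.9, 0.1, -0.4]
gripper_width: 47.1
grasp_force: 0.0
```

Call:
play_rows:
  series:
    - [0, 0, -22, 0, 0, 0]
    - [0, 0, -22, 0, 0, 0]
    - [0, 0, -22, 0, 0, 0]
    - [0, 0, -22, 0, 0, 0]
    - [0, 0, -22, 0, 0, 0]
    - [0, 0, -22, 0, 0, 0]
    - [0, 0, -22, 0, 0, 0]
    - [0, 0, -22, 0, 0, 0]
    - [0, 0, -22, 0, 0, 0]
    - [0, 0, -10, 0, 0, 0]
    - [0, 0, -6, 0, 0, 0]
    - [0, 0, -4, 0, 0, 0]
    - [0, 0, 0, 0, 0, 0]
    - [0, 0, 0, 0, 0, 0]

```text
clock: 3.03
position: [454.0, -158.3, 38.8]
ee_rot: [0.047, 0.999, -0.0, 0.001]
contact_force: [-0.9, -1.1, 0.8]
gripper_width: 46.7
grasp_force: 0.0
```

Call:
play_rows:
  series:
    - [5, -0.5, 0, 0, 0, 0]
    - [5, -0.5, 0, 0, 0, 0]
    - [4, -0.4, 0, 0, 0, 0]
    - [4, -0.4, 0, 0, 0, 0]
    - [3, -0.3, 0, 0, 0, 0]
    - [3, -0.3, 0, 0, 0, 0]

```text
clock: 3.53
position: [476.9, -160.6, 38.2]
ee_rot: [0.047, 0.999, 0.0, -0.001]
contact_force: [-3.1, 2.3, 1.5]
gripper_width: 46.8
grasp_force: 1.8
```

Call:
play_rows:
  series:
    - [3, -0.3, 0, 0, 0, 0]

```text
clock: 3.62
position: [480.2, -160.9, 38.2]
ee_rot: [0.047, 0.999, 0.0, -0.001]
contact_force: [-2.2, 1.7, 2.0]
gripper_width: 47.0
grasp_force: 1.7
```

Call:
play_rows:
  series:
    - [3, -0.3, 0, 0, 0, 0]

```text
clock: 3.7
position: [483.3, -161.3, 38.2]
ee_rot: [0.047, 0.999, 0.0, -0.001]
contact_force: [-3.6, 0.6, 3.0]
gripper_width: 47.3
grasp_force: 1.0
```

Call:
play_rows:
  series:
    - [3, -0.3, 0, 0, 0, 0]

```text
clock: 3.78
position: [486.2, -161.7, 38.2]
ee_rot: [0.047, 0.999, -0.0, -0.001]
contact_force: [-4.3, 1.1, 1.4]
gripper_width: 47.4
grasp_force: 0.9
```

Call:
play_rows:
  series:
    - [3, -0.3, 0, 0, 0, 0]

```text
clock: 3.87
position: [489.3, -162.0, 38.2]
ee_rot: [0.047, 0.999, -0.0, -0.0]
contact_force: [-4.4, 0.3, 1.3]
gripper_width: 46.9
grasp_force: 0.8
```

Run:
```python
from h import *
print(read_state()['contact_force'])
for t in top_rect(grab('top')): print(t)
```

```text
[-4.412079    0.29003927  1.27631763]
([304.9, 209.5], [528.9, 74.1, 56.0], [526.8, 74.3], [66.2, 70.3], 75.9)
```

The right-hand tin drags at about 4 N, so it is the full one. I'll keep pushing it toward the long bar, about 107 mm further.

Call:
play_rows:
  series:
    - [4, -0.4, 0, 0, 0, 0]
    - [7, -0.64, 0, 0, 0, 0]
    - [7, -0.64, 0, 0, 0, 0]
    - [7, -0.64, 0, 0, 0, 0]
    - [7, -0.64, 0, 0, 0, 0]
    - [7, -0.64, 0, 0, 0, 0]
    - [7, -0.64, 0, 0, 0, 0]

```text
clock: 4.5
position: [536.4, -166.1, 38.2]
ee_rot: [0.047, 0.999, 0.0, -0.0]
contact_force: [-1.5, 1.4, -0.6]
gripper_width: 47.3
grasp_force: 0.5
```

Call:
play_rows:
  series:
    - [7, -0.64, 0, 0, 0, 0]
    - [7, -0.64, 0, 0, 0, 0]
    - [7, -0.64, 0, 0, 0, 0]
    - [7, -0.64, 0, 0, 0, 0]
    - [5, -0.5, 0, 0, 0, 0]
    - [4, -0.4, 0, 0, 0, 0]
    - [3, -0.3, 0, 0, 0, 0]

```text
clock: 5.08
position: [575.9, -169.9, 38.3]
ee_rot: [0.047, 0.999, 0.0, -0.0]
contact_force: [-2.5, 0.7, -0.5]
gripper_width: 47.5
grasp_force: 0.6
```

Run:
```python
from h import *
for n in('top','side'):
  d=grab(n,n+'1.png')
  y,m=blobs(d,(18,120,90),(35,255,255),40)
  for c in y:
    M=cv2.moments(c);p=(M['m10']/M['m00'],M['m01']/M['m00']);print(n,np.round(p),np.round(plane(d,[p],56)[0],1))
```

```text
top [223. 300.] [361.2 230.5  56. ]
top [290. 298.] [362.1 105.8  56. ]
top [236. 219.] [512.7 205.2  56. ]
top [358. 218.] [511.6 -27.8  56. ]
top [305. 209.] [529.   74.2  56. ]
side [342. 264.] [360.1 232.8  56. ]
side [272. 231.] [511.5 207.4  56. ]
side [360. 216.] [360.9 108.   56. ]
side [289. 183.] [527.6  76.5  56. ]
side [392. 156.] [342.1 -84.3  56. ]
side [313. 150.] [511.7 -36.8  56. ]
side [288. 102.] [ 625.  -177.4   56. ]
side [409.  30.] [ 419.3 -612.9   56. ]
```

View pics/side1.png

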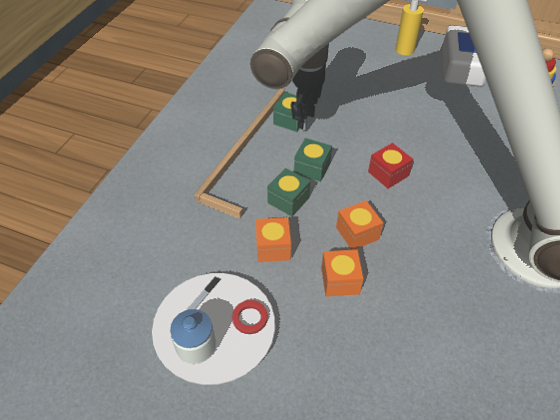

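Call:
play_rows:
  series:
    - [4, -0.4, 0, 0, 0, 0]

```text
clock: 5.27
position: [578.6, -170.2, 38.5]
ee_rot: [0.047, 0.999, 0.0, -0.001]
contact_force: [-4.0, 0.4, 1.8]
gripper_width: 47.0
grasp_force: 0.9
```

Call:
play_rows:
  series:
    - [4, -0.4, 0, 0, 0, 0]

```text
clock: 5.35
position: [583.1, -170.7, 38.5]
ee_rot: [0.047, 0.999, 0.0, -0.0]
contact_force: [-2.2, 0.8, 0.8]
gripper_width: 47.1
grasp_force: 0.6
```

Call:
play_rows:
  series:
    - [4, -0.4, 0, 0, 0, 0]

```text
clock: 5.43
position: [587.6, -171.1, 38.4]
ee_rot: [0.047, 0.999, 0.0, -0.0]
contact_force: [-3.6, 0.2, 0.6]
gripper_width: 47.1
grasp_force: 0.7
```

Call:
play_rows:
  series:
    - [3, -0.3, 0, 0, 0, 0]

```text
clock: 5.52
position: [591.0, -171.4, 38.4]
ee_rot: [0.047, 0.999, -0.0, 0.0]
contact_force: [-4.2, -0.2, 2.0]
gripper_width: 47.2
grasp_force: 0.9
```

Call:
play_rows:
  series:
    - [2, -0.2, 0, 0, 0, 0]

```text
clock: 5.6
position: [592.9, -171.6, 38.4]
ee_rot: [0.047, 0.999, -0.0, -0.0]
contact_force: [-3.3, 0.0, 2.4]
gripper_width: 46.9
grasp_force: 0.9
```

Call:
play_rows:
  series:
    - [1, -0.1, 0, 0, 0, 0]

```text
clock: 5.68
position: [593.7, -171.7, 38.4]
ee_rot: [0.047, 0.999, -0.0, -0.0]
contact_force: [-3.1, 0.6, 3.1]
gripper_width: 47.3
grasp_force: 1.0
```

Call:
play_rows:
  series:
    - [2, -0.2, 0, 0, 0, 0]
    - [1, -0.1, 0, 0, 0, 0]

```text
clock: 5.85
position: [596.7, -172.0, 38.4]
ee_rot: [0.047, 0.999, -0.0, 0.0]
contact_force: [-4.3, 0.6, 1.7]
gripper_width: 47.2
grasp_force: 0.9
```

Call:
play_rows:
  series:
    - [1.5, -0.1, 0, 0, 0, 0]
    - [1, -0.1, 0, 0, 0, 0]

```text
clock: 6.02
position: [599.0, -172.2, 38.3]
ee_rot: [0.047, 0.999, 0.0, -0.0]
contact_force: [-6.4, 1.7, 3.3]
gripper_width: 47.2
grasp_force: 1.5
```

Call:
play_rows:
  series:
    - [1, -0.1, 0, 0, 0, 0]
    - [0.5, 0, 0, 0, 0, 0]

```text
clock: 6.18
position: [599.0, -172.2, 38.0]
ee_rot: [0.047, 0.999, 0.0, -0.002]
contact_force: [-7.0, 1.3, 4.7]
gripper_width: 46.8
grasp_force: 1.5
```

The tin is against the long bar: the force rises and the tool stalls. I'll back off and go round to its right side.

Call:
play_rows:
  series:
    - [-8, 0.7, 0, 0, 0, 0]
    - [-14, 1.3, 0, 0, 0, 0]
    - [-14, 1.3, 15, 0, 0, 0]
    - [0, 0, 25, 0, 0, 0]
    - [0, 0, 25, 0, 0, 0]
    - [0, 0, 20, 0, 0, 0]
    - [0, -10, 5, 0, 0, 0]
    - [0, -20, 0, 0, 0, 0]
    - [0, -20, 0, 0, 0, 0]
    - [0, -10, 0, 0, 0, 0]
    - [0, 0, 0, 0, 0, 0]
  gripper: 0.55

```text
clock: 7.1
position: [564.7, -231.0, 127.7]
ee_rot: [0.048, 0.999, -0.0, 0.001]
contact_force: [0.9, 1.3, 0.0]
gripper_width: 47.1
grasp_force: 0.0
```

Run:
```python
from h import *
s=read_state();print(s['joints'],s['position'],s['contact_force'])
for n in('top','side'):
  d=grab(n)
  for t in top_rect(d): print(n,t)
```

```text
[-1.23143879e-01  4.75092056e-01 -1.96894539e-01  2.67991998e-04
 -8.97724893e-01 -1.54400621e+00] [ 564.71962242 -230.97234362  127.6831822 ] [0.90139061 1.28860305 0.01052805]
top ([364.3, 217.1], [513.1, -39.1, 56.0], [511.2, -35.6], [74.7, 68.8], 88.3)
top ([304.9, 209.5], [529.0, 74.2, 56.0], [526.8, 74.3], [66.5, 70.1], 75.3)
side ([288.5, 183.0], [527.6, 76.5, 56.0], [512.6, 41.2], [222.2, 88.7], 81.5)
side ([313.0, 150.4], [511.8, -36.9, 56.0], [512.6, 41.2], [222.2, 88.7], 81.5)
side ([282.5, 99.8], [640.7, -179.0, 56.0], [635.7, -147.6], [75.1, 134.4], 7.9)
```

Call:
play_rows:
  series:
    - [5, -2, 0, 0, 0, 1]
    - [5, -2, 0, 0, 0, 1]
    - [5, -2, 0, 0, 0, 1]
    - [5, -2, 0, 0, 0, 1]
    - [5, -2, 0, 0, 0, 1]
    - [5, -2, 0, 0, 0, 1]
    - [5, -1, 0, 0, 0, 1]
    - [5, 0, 0, 0, 0, 1]
    - [5, 0, 0, 0, 0, 1]
    - [5, 0, 0, 0, 0, 1]
    - [5, 0, 0, 0, 0, 1]
    - [5, 0, 0, 0, 0, 1]
    - [5, 0, 0, 0, 0, 1]
    - [0, 0, 0, 0, 0, 1]
    - [0, 0, 0, 0, 0, 1]
    - [0, 0, 0, 0, 0, 0]
  gripper: 0.3

```text
clock: 8.53
position: [629.8, -240.9, 127.8]
ee_rot: [-0.674, 0.738, 0.0, -0.0]
contact_force: [-0.4, -0.4, -0.1]
gripper_width: 25.7
grasp_force: 0.0
```

Call:
play_rows:
  series:
    - [0, 0, -20, 0, 0, 0]
    - [0, 0, -20, 0, 0, 0]
    - [0, 0, -20, 0, 0, 0]
    - [0, 0, -15, 0, 0, 0]
    - [0, 0, -8, 0, 0, 0]
    - [0, 0, -4, 0, 0, 0]
    - [0, 0, 0, 0, 0, 0]

```text
clock: 9.12
position: [629.3, -241.6, 40.5]
ee_rot: [-0.673, 0.74, 0.0, -0.0]
contact_force: [0.1, -0.7, -0.1]
gripper_width: 25.6
grasp_force: 0.0
```

Call:
play_rows:
  series:
    - [0.4, 4, 0, 0, 0, 0]
    - [0.4, 4, 0, 0, 0, 0]
    - [0.4, 4, 0, 0, 0, 0]
    - [0.5, 5, 0, 0, 0, 0]
    - [0.6, 7, 0, 0, 0, 0]
    - [0.9, 10, 0, 0, 0, 0]
    - [0.9, 10, 0, 0, 0, 0]
    - [0.9, 10, 0, 0, 0, 0]
    - [0.9, 10, 0, 0, 0, 0]
    - [0.9, 10, 0, 0, 0, 0]
    - [0.9, 10, 0, 0, 0, 0]
    - [0.9, 10, 0, 0, 0, 0]
    - [0.9, 10, 0, 0, 0, 0]
    - [0.9, 10, 0, 0, 0, 0]
    - [0.9, 10, 0, 0, 0, 0]
    - [0.9, 10, 0, 0, 0, 0]
    - [0.9, 10, 0, 0, 0, 0]

```text
clock: 10.53
position: [643.1, -97.4, 42.3]
ee_rot: [-0.673, 0.739, -0.001, 0.0]
contact_force: [-0.1, -5.6, 4.2]
gripper_width: 25.7
grasp_force: 2.5
```

Call:
play_rows:
  series:
    - [0.9, 10, 0, 0, 0, 0]
    - [0.9, 10, 0, 0, 0, 0]
    - [0.9, 10, 0, 0, 0, 0]
    - [0.9, 10, 0, 0, 0, 0]
    - [0.9, 10, 0, 0, 0, 0]
    - [0.9, 10, 0, 0, 0, 0]
    - [0.9, 10, 0, 0, 0, 0]
    - [0.9, 10, 0, 0, 0, 0]
    - [0.9, 10, 0, 0, 0, 0]
    - [0.9, 10, 0, 0, 0, 0]
    - [0.9, 10, 0, 0, 0, 0]
    - [0.9, 10, 0, 0, 0, 0]
    - [0.5, 6, 0, 0, 0, 0]
    - [0.4, 4, 0, 0, 0, 0]

```text
clock: 11.7
position: [654.4, 32.8, 42.1]
ee_rot: [-0.674, 0.739, -0.0, 0.0]
contact_force: [0.0, -6.3, 5.0]
gripper_width: 25.3
grasp_force: 2.9
```

Run:
```python
from h import *
for n in('top','side'):
  d=grab(n)
  for t in top_rect(d): print(n,t)
```

```text
top ([364.3, 217.1], [513.1, -39.1, 56.0], [511.4, -35.6], [74.7, 69.1], 88.3)
side ([288.5, 183.0], [527.6, 76.6, 56.0], [512.5, 40.6], [223.4, 88.7], 81.5)
side ([229.9, 166.6], [664.0, 78.1, 56.0], [659.7, 102.2], [78.0, 119.9], 8.2)
side ([313.0, 150.4], [511.7, -36.7, 56.0], [512.5, 40.6], [223.4, 88.7], 81.5)
```

Call:
play_rows:
  series:
    - [0.5, 6, 0, 0, 0, 0]
    - [0.5, 6, 0, 0, 0, 0]
    - [0.5, 6, 0, 0, 0, 0]
    - [0.4, 4, 0, 0, 0, 0]
    - [0.2, 3, 0, 0, 0, 0]
    - [0.2, 2, 0, 0, 0, 0]

```text
clock: 12.3
position: [656.7, 58.7, 42.0]
ee_rot: [-0.673, 0.739, -0.0, -0.0]
contact_force: [-2.0, -5.2, 5.8]
gripper_width: 25.6
grasp_force: 2.9
```

Call:
play_rows:
  series:
    - [0.1, 1.5, 0, 0, 0, 0]
    - [0.1, 1.5, 0, 0, 0, 0]

```text
clock: 12.47
position: [656.9, 61.5, 42.0]
ee_rot: [-0.673, 0.74, -0.0, -0.0]
contact_force: [-0.8, -6.4, 5.9]
gripper_width: 25.8
grasp_force: 2.8
```

Call:
play_rows:
  series:
    - [0.1, 1.5, 0, 0, 0, 0]
    - [0.1, 1, 0, 0, 0, 0]

```text
clock: 12.63
position: [657.1, 64.0, 42.0]
ee_rot: [-0.673, 0.74, -0.0, -0.0]
contact_force: [-0.2, -6.6, 5.1]
gripper_width: 25.3
grasp_force: 2.8
```

Call:
play_rows:
  series:
    - [0.1, 1, 0, 0, 0, 0]
    - [0.1, 1, 0, 0, 0, 0]

```text
clock: 12.8
position: [657.2, 65.9, 42.0]
ee_rot: [-0.673, 0.74, -0.0, -0.0]
contact_force: [-0.2, -5.2, 5.4]
gripper_width: 25.4
grasp_force: 2.8
```

Call:
play_rows:
  series:
    - [0.1, 1, 0, 0, 0, 0]
    - [0.1, 1, 0, 0, 0, 0]

```text
clock: 12.97
position: [657.3, 67.0, 42.0]
ee_rot: [-0.673, 0.74, -0.001, -0.001]
contact_force: [0.6, -12.4, 6.9]
gripper_width: 25.6
grasp_force: 5.6
```

Call:
play_rows:
  series:
    - [0.1, 1, 0, 0, 0, 0]
    - [0.1, 1, 0, 0, 0, 0]

```text
clock: 13.13
position: [657.4, 67.2, 42.1]
ee_rot: [-0.673, 0.74, -0.001, -0.002]
contact_force: [0.8, -17.2, 6.7]
gripper_width: 25.4
grasp_force: 8.3
```

Call:
play_rows:
  series:
    - [0.1, 1, 0, 0, 0, 0]
    - [0.1, 1, 0, 0, 0, 0]

```text
clock: 13.3
position: [657.4, 67.3, 42.2]
ee_rot: [-0.673, 0.74, -0.001, -0.003]
contact_force: [0.8, -23.9, 7.8]
gripper_width: 25.4
grasp_force: 11.2
```

Run:
```python
from h import *
print(read_state()['joints'])
for n in('top','side'):
  d=grab(n)
  for t in top_rect(d): print(n,t)
```

```text
[ 0.34831391  0.64901501 -0.13044266  0.00681569 -0.79618044 -0.44746703]
top ([363.9, 217.5], [512.2, -38.4, 56.0], [511.5, -35.3], [74.8, 69.1], 89.2)
top ([304.9, 209.5], [529.0, 74.2, 56.0], [526.6, 74.4], [66.4, 69.6], 75.3)
side ([288.5, 183.0], [527.5, 76.5, 56.0], [512.4, 40.0], [224.5, 88.7], 81.5)
side ([222.0, 176.6], [667.0, 111.8, 56.0], [665.0, 126.5], [74.3, 94.5], 5.3)
side ([313.1, 150.5], [511.5, -36.6, 56.0], [512.4, 40.0], [224.5, 88.7], 81.5)
```

The full tin is home against both bars, with the force at 24 N and no further motion. I'll back off, rise, and move over the middle tin with the gripper open.

Call:
play_rows:
  series:
    - [-0.5, -6, 0, 0, 0, 0]
    - [-1, -10, 0, 0, 0, 0]
    - [-1, -8, 8, 0, 0, 0]
    - [0, 0, 20, 0, 0, 0]
    - [0, 0, 25, 0, 0, 0]
    - [0, 0, 25, 0, 0, 0]
    - [0, 0, 20, 0, 0, 0]
    - [0, 0, 10, 0, 0, 0]
    - [0, 0, 0, 0, 0, 0]
  gripper: 0.3

```text
clock: 14.15
position: [656.5, 49.2, 152.2]
ee_rot: [-0.673, 0.739, -0.001, 0.003]
contact_force: [-0.7, -0.0, 0.1]
gripper_width: 25.5
grasp_force: 0.0
```

Run:
```python
from h import *
s=read_state();print(s['position'],s['contact_force'])
for n in('top','side'):
  d=grab(n)
  if n=='top':cv2.imwrite('pics/c2.png',cv2.resize(d['image'][100:250,200:420,::-1],None,fx=3,fy=3))
  for t in top_rect(d): print(n,t)
```

```text
[656.49692723  49.22987943 152.22532698] [-0.65789663 -0.00529107  0.10865896]
top ([364.3, 217.1], [513.0, -39.1, 56.0], [511.4, -35.7], [74.9, 68.9], 88.3)
top ([285.3, 138.9], [668.1, 109.7, 56.0], [661.4, 109.6], [66.3, 77.9], 85.2)
side ([288.5, 183.0], [527.6, 76.5, 56.0], [512.8, 40.8], [223.6, 89.3], 82.1)
side ([222.0, 176.7], [666.8, 111.9, 56.0], [661.3, 124.2], [88.1, 77.4], 86.0)
side ([313.0, 150.4], [511.7, -36.8, 56.0], [512.8, 40.8], [223.6, 89.3], 82.1)
```

View pics/c2.png

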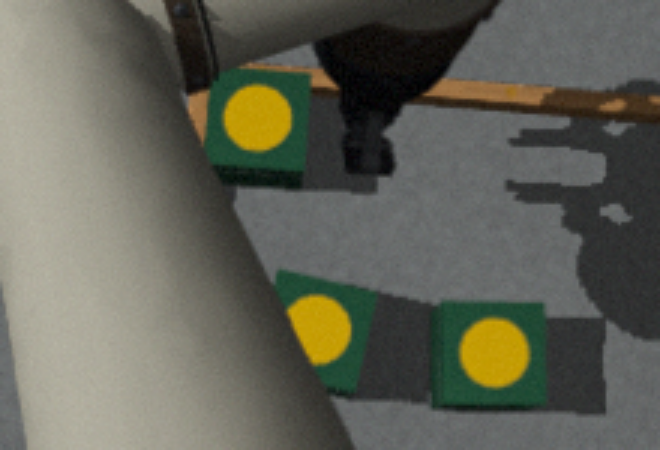

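The crop shows the full tin seated in the rail corner at crop (258,118) with the fingers clear. The two empties are at (318,330) and (494,353).

Call:
play_rows:
  series:
    - [-12, -7.3, 0, 0, 0, 0]
    - [-12, -7.3, 0, 0, 0, 0]
    - [-12, -7.3, 0, 0, 0, 0]
    - [-12, -7.3, 0, 0, 0, 0]
    - [-12, -7.3, 0, 0, 0, 0]
    - [-12, -7.3, 0, 0, 0, 0]
    - [-12, -7.3, 0, 0, 0, 0]
    - [-12, -7.3, 0, 0, 0, 0]
    - [-12, -7.3, 0, 0, 0, 0]
    - [-12, -7.3, 0, 0, 0, 0]
    - [-12, -7.3, 0, 0, 0, 0]
    - [-12, -7, 0, 0, 0, 0]
    - [0, 0, 0, 0, 0, 0]
    - [0, 0, 0, 0, 0, 0]
  gripper: 1.0

```text
clock: 15.42
position: [510.3, -39.0, 148.0]
ee_rot: [-0.673, 0.74, 0.001, -0.001]
contact_force: [-0.0, -0.4, -0.7]
gripper_width: 85.4
grasp_force: 0.0
```

Call:
play_rows:
  series:
    - [1, 0.5, -20, 0, 0, 0]
    - [1, 0.5, -20, 0, 0, 0]
    - [0, 0, -20, 0, 0, 0]
    - [0, 0, -20, 0, 0, 0]
    - [0, 0, -15, 0, 0, 0]
    - [0, 0, -10, 0, 0, 0]
    - [0, 0, -6, 0, 0, 0]
    - [0, 0, 0, 0, 0, 0]

```text
clock: 16.08
position: [513.0, -37.7, 36.8]
ee_rot: [-0.673, 0.739, 0.001, -0.001]
contact_force: [-0.0, 0.1, -0.7]
gripper_width: 85.6
grasp_force: 0.0
```

Call:
play_rows:
  series:
    - [0, 0, 0, 0, 0, 0]
    - [0, 0, 0, 0, 0, 0]
    - [0, 0, 0, 0, 0, 0]
    - [0, 0, 0, 0, 0, 0]
    - [0, 0, 0, 0, 0, 0]
    - [0, 0, 0, 0, 0, 0]
    - [0, 0, 0, 0, 0, 0]
  gripper: 0.6

```text
clock: 16.67
position: [514.3, -37.5, 39.4]
ee_rot: [-0.673, 0.739, -0.001, 0.001]
contact_force: [-0.8, 2.4, 6.2]
gripper_width: 66.4
grasp_force: 65.9
```

Call:
play_rows:
  series:
    - [0, 0, 8, 0, 0, 0]
    - [0, 0, 15, 0, 0, 0]
    - [0, 0, 20, 0, 0, 0]
    - [0, 0, 20, 0, 0, 0]
    - [0, 0, 20, 0, 0, 0]
    - [0, 0, 7, 0, 0, 0]
    - [0, 0, 0, 0, 0, 0]
    - [0, 0, 0, 0, 0, 0]
  gripper: 0.6

```text
clock: 17.33
position: [512.7, -37.8, 127.9]
ee_rot: [-0.673, 0.74, 0.0, -0.0]
contact_force: [0.1, 0.1, -1.3]
gripper_width: 66.2
grasp_force: 65.7
```

Run:
```python
from h import *
s=read_state();print(s['position'],s['contact_force'])
d=grab('side','s3.png')
y,m=blobs(d,(18,120,90),(35,255,255),40)
for c in y:
    M=cv2.moments(c);p=(M['m10']/M['m00'],M['m01']/M['m00']);print(np.round(p,1),np.round(plane(d,[p],56+s['position'][2]-37.5)[0],1),np.round(plane(d,[p],56)[0],1))
```

```text
[512.6678532  -37.82113132 127.89568091] [ 0.10950237  0.08786552 -1.31322024]
[342.5 264.5] [350.4 293.8 146.4] [360.1 232.8  56. ]
[272.5 230.7] [485.1 271.2 146.4] [511.6 207.3  56. ]
[360.3 216.2] [351.1 182.9 146.4] [360.9 108.   56. ]
[288.5 183. ] [499.4 154.8 146.4] [527.6  76.5  56. ]
[222.1 176.7] [623.2 186.3 146.4] [666.8 111.9  56. ]
[391.9 156.2] [334.4  11.9 146.4] [342.1 -84.3  56. ]
[315.5 120.4] [510.2 -34.  146.4] [ 539.7 -135.9   56. ]
[538.3  73. ] [  78.2 -391.2  146.4] [  53.9 -537.5   56. ]
[407.1  42. ] [ 394.3 -400.5  146.4] [ 409.5 -547.9   56. ]
```

View pics/s3.png

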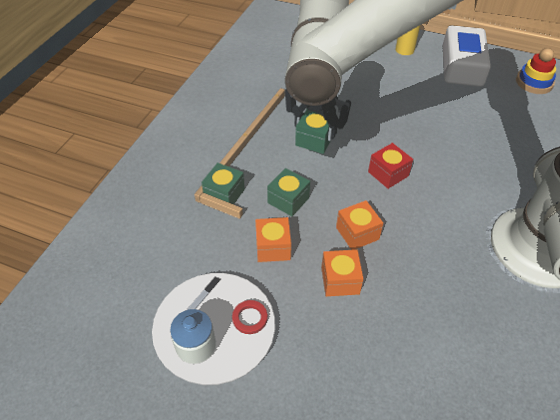

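The held tin weighs about 1 N, so it is empty. I'm carrying it over the full tin.

Call:
play_rows:
  series:
    - [6, 6, 0, 0, 0, 0]
    - [11, 10.6, 0, 0, 0, 0]
    - [11, 10.6, 0, 0, 0, 0]
    - [11, 10.6, 0, 0, 0, 0]
    - [11, 10.6, 0, 0, 0, 0]
    - [11, 10.6, 0, 0, 0, 0]
    - [11, 10.6, 0, 0, 0, 0]
    - [11, 10.6, 0, 0, 0, 0]
    - [11, 10.6, 0, 0, 0, 0]
    - [11, 10.6, 0, 0, 0, 0]
    - [11, 10.6, 0, 0, 0, 0]
    - [11, 10.6, 0, 0, 0, 0]
    - [11, 10.6, 0, 0, 0, 0]
    - [11, 10.6, 0, 0, 0, 0]
    - [6, 5, 0, 0, 0, 0]
    - [0, 0, 0, 0, 0, 0]
    - [0, 0, 0, 0, 0, 0]
  gripper: 0.6

```text
clock: 18.8
position: [667.8, 111.1, 126.8]
ee_rot: [-0.673, 0.739, 0.001, -0.001]
contact_force: [0.0, 0.8, -0.9]
gripper_width: 65.8
grasp_force: 65.7
```

Run:
```python
from h import *
s=read_state();print(s['position'],s['contact_force'])
for n in('side','top'):
  d=grab(n)
  g,_=blobs(d,(40,60,20),(90,255,255),300)
  for c in g: print(n,cv2.boundingRect(c))
  y,m=blobs(d,(18,120,90),(35,255,255),40)
  for c in y:
    M=cv2.moments(c);p=(M['m10']/M['m00'],M['m01']/M['m00']);print(n,np.round(p,1),cv2.contourArea(c),np.round(plane(d,[p],56+s['position'][2]-38)[0],1))
```

```text
[667.77222578 111.09552423 126.77500734] [ 0.02432208  0.84213359 -0.90810287]
side (268, 169, 42, 47)
side (198, 139, 45, 63)
side [342.5 264.5] 335.0 [350.5 292.7 144.8]
side [272.5 230.7] 289.0 [485.6 270.1 144.8]
side [360.3 216.2] 265.0 [351.3 181.6 144.8]
side [219.4 181. ] 56.0 [623.8 197.  144.8]
side [288.5 183. ] 227.0 [499.9 153.4 144.8]
side [391.9 156.3] 186.0 [334.6  10.2 144.8]
side [217.5 147.8] 186.0 [667.1 116.2 144.8]
side [408.7  32.9] 725.5 [ 399.9 -446.1  144.8]
top (285, 190, 41, 42)
top (268, 124, 38, 39)
top [392.2 306.8] 388.5 [350.6 -65.  144.8]
top [296.4 295.5] 111.0 [372.1  96.6 144.8]
top [304.9 209.5] 411.0 [517.8  79.7 144.8]
```

Call:
play_rows:
  series:
    - [0, 0, -8, 0, 0, 0]
    - [0, 0, -10, 0, 0, 0]
    - [0, 0, -6, 0, 0, 0]
    - [0, 0, -3, 0, 0, 0]
    - [0, 0, -1, 0, 0, 0]
    - [0, 0, 0, 0, 0, 0]
  gripper: 0.6

```text
clock: 19.4
position: [668.1, 110.9, 99.7]
ee_rot: [-0.673, 0.739, 0.0, -0.0]
contact_force: [-0.2, -0.1, -1.2]
gripper_width: 66.1
grasp_force: 65.7
```

Call:
play_rows:
  series:
    - [0, 0, -1, 0, 0, 0]
    - [0, 0, -1, 0, 0, 0]
    - [0, 0, 0, 0, 0, 0]

```text
clock: 19.65
position: [668.4, 111.1, 98.4]
ee_rot: [-0.673, 0.739, -0.0, 0.0]
contact_force: [-0.2, -0.5, -0.6]
gripper_width: 65.9
grasp_force: 65.7
```

Call:
play_rows:
  series:
    - [0, 0, -1, 0, 0, 0]
    - [0, 0, -0.5, 0, 0, 0]
    - [0, 0, 0, 0, 0, 0]

```text
clock: 19.9
position: [668.3, 111.0, 96.8]
ee_rot: [-0.673, 0.739, 0.0, -0.0]
contact_force: [-0.6, -0.3, -0.7]
gripper_width: 66.0
grasp_force: 65.7
```

Call:
play_rows:
  series:
    - [0, 0, -1, 0, 0, 0]
    - [0, 0, 0, 0, 0, 0]

```text
clock: 20.07
position: [668.2, 111.0, 95.6]
ee_rot: [-0.673, 0.739, 0.0, -0.0]
contact_force: [-0.7, -0.0, -1.1]
gripper_width: 66.2
grasp_force: 65.7
```

Call:
play_rows:
  series:
    - [0, 0, -1, 0, 0, 0]
    - [0, 0, 0, 0, 0, 0]

```text
clock: 20.23
position: [668.4, 111.0, 95.5]
ee_rot: [-0.673, 0.739, -0.0, 0.0]
contact_force: [-2.0, 0.5, 2.4]
gripper_width: 65.9
grasp_force: 66.0
```

Call:
play_rows:
  series:
    - [0, 0, -1, 0, 0, 0]
    - [0, 0, 0, 0, 0, 0]

```text
clock: 20.4
position: [668.4, 111.0, 95.4]
ee_rot: [-0.673, 0.739, -0.0, 0.0]
contact_force: [-3.5, -0.1, 7.2]
gripper_width: 65.9
grasp_force: 66.3
```

Contact at z = 95.5. I'll ease off, release and rise.

Call:
play_rows:
  series:
    - [0, 0, 1.5, 0, 0, 0]
    - [0, 0, 0, 0, 0, 0]
    - [0, 0, 0, 0, 0, 0]

```text
clock: 20.65
position: [668.6, 111.2, 95.5]
ee_rot: [-0.673, 0.739, -0.0, 0.0]
contact_force: [-0.8, 1.2, 2.0]
gripper_width: 65.8
grasp_force: 66.0
```

Call:
play_rows:
  series:
    - [0, 0, 0, 0, 0, 0]
    - [0, 0, 0, 0, 0, 0]
    - [0, 0, 0, 0, 0, 0]
    - [0, 0, 0, 0, 0, 0]
    - [0, 0, 0, 0, 0, 0]
    - [0, 0, 0, 0, 0, 0]
    - [0, 0, 15, 0, 0, 0]
    - [0, 0, 20, 0, 0, 0]
    - [0, 0, 25, 0, 0, 0]
    - [0, 0, 25, 0, 0, 0]
    - [0, 0, 25, 0, 0, 0]
    - [0, 0, 10, 0, 0, 0]
    - [-10, -2, 0, 0, 0, 0]
    - [-20, -5, 0, 0, 0, 0]
    - [-20, -5, 0, 0, 0, 0]
    - [-10, -3, 0, 0, 0, 0]
    - [0, 0, 0, 0, 0, 0]
  gripper: 1.0

```text
clock: 22.07
position: [606.1, 95.4, 215.0]
ee_rot: [-0.673, 0.739, 0.001, -0.001]
contact_force: [0.3, -0.2, -0.2]
gripper_width: 85.7
grasp_force: 0.0
```

Run:
```python
from h import *
s=read_state();print(s['position'],s['contact_force'],s['joints'])
for n in('side','top'):
  d=grab(n,n+'4.png')
  y,m=blobs(d,(18,120,90),(35,255,255),40)
  for c in y:
    M=cv2.moments(c);p=(M['m10']/M['m00'],M['m01']/M['m00']);print(n,np.round(p,1),cv2.contourArea(c),np.round(plane(d,[p],56)[0],1),np.round(plane(d,[p],112)[0],1))
```

```text
[606.07980424  95.41155357 214.98952201] [ 0.33486721 -0.17415545 -0.21658104] [ 4.19276039e-01  3.96853763e-01 -8.04885411e-02 -8.77085249e-04
 -1.09530683e+00 -5.12717337e-01]
side [342.5 264.5] 335.0 [360.  232.7  56. ] [354.  270.6 112. ]
side [272.5 230.7] 287.0 [511.5 207.2  56. ] [495.1 246.8 112. ]
side [360.3 216.2] 265.0 [360.9 108.   56. ] [354.8 154.4 112. ]
side [288.5 183. ] 227.0 [527.6  76.5  56. ] [510.1 125.  112. ]
side [220.1 158. ] 230.0 [695.3  62.1  56. ] [666.3 111.6 112. ]
side [391.9 156.2] 184.0 [342.2 -84.4  56. ] [337.4 -24.8 112. ]
side [538.3  73. ] 223.5 [  53.9 -537.4   56. ] [  68.9 -446.8  112. ]
side [408.6  30.1] 835.5 [ 418.6 -610.6   56. ] [ 408.6 -515.   112. ]
top [392.2 306.8] 387.5 [343.4 -86.3  56. ] [348.  -72.8 112. ]
top [290.8 297.7] 366.0 [363.2 103.5  56. ] [366.5 105.1 112. ]
top [242.  215.7] 126.0 [518.4 194.2  56. ] [512.  190.2 112. ]
top [304.9 209.4] 410.0 [529.   74.2  56. ] [522.   77.6 112. ]
```

View pics/side4.png

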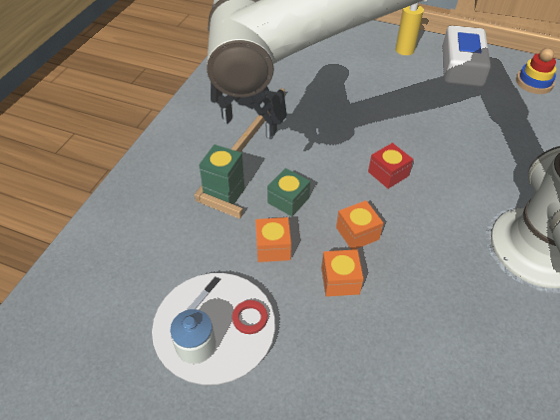

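The image shows the second tin squarely on the first: spot at (220,158), which gives (666.3,111.6) against (666.8,111.9) for the base. Next is the last tin, turned about -9.5°.

Call:
play_rows:
  series:
    - [-7, -2, 0, 0, 0, -0.2]
    - [-12, -3, 0, 0, 0, -0.4]
    - [-12, -3, 0, 0, 0, -0.4]
    - [-12, -3, 0, 0, 0, -0.4]
    - [-12, -3, 0, 0, 0, -0.2]
    - [-12, -3, 0, 0, 0, 0]
    - [-11, -3, -10, 0, 0, 0]
    - [0, 0, -20, 0, 0, 0]
    - [0, 0, -25, 0, 0, 0]
    - [0, 0, -25, 0, 0, 0]
    - [0, 0, -15, 0, 0, 0]
    - [0, 0, 0, 0, 0, 0]
    - [0, 0, 0, 0, 0, 0]
  gripper: 1.0

```text
clock: 23.25
position: [530.4, 75.9, 119.6]
ee_rot: [-0.609, 0.793, 0.0, -0.001]
contact_force: [-0.1, -0.6, 0.5]
gripper_width: 85.3
grasp_force: 0.0
```

Call:
play_rows:
  series:
    - [-1, -0.3, -20, 0, 0, 0]
    - [-1, -0.3, -20, 0, 0, 0]
    - [0, 0, -20, 0, 0, 0]
    - [0, 0, -12, 0, 0, 0]
    - [0, 0, -7, 0, 0, 0]
    - [0, 0, -4, 0, 0, 0]
    - [0, 0, 0, 0, 0, 0]

```text
clock: 23.83
position: [528.9, 75.7, 37.6]
ee_rot: [-0.609, 0.793, -0.0, 0.0]
contact_force: [1.2, 0.9, -0.1]
gripper_width: 85.2
grasp_force: 0.0
```

Call:
play_rows:
  series:
    - [0, 0, 0, 0, 0, 0]
    - [0, 0, 0, 0, 0, 0]
    - [0, 0, 0, 0, 0, 0]
    - [0, 0, 0, 0, 0, 0]
    - [0, 0, 0, 0, 0, 0]
    - [0, 0, 0, 0, 0, 0]
    - [0, 0, 0, 0, 0, 0]
  gripper: 0.6

```text
clock: 24.42
position: [529.4, 75.9, 38.7]
ee_rot: [-0.609, 0.793, -0.0, 0.001]
contact_force: [0.1, -0.2, 7.1]
gripper_width: 65.3
grasp_force: 67.1
```

Call:
play_rows:
  series:
    - [0, 0, 8, 0, 0, 0]
    - [0, 0, 15, 0, 0, 0]
    - [0, 0, 22, 0, 0, 0]
    - [0, 0, 22, 0, 0, 0]
    - [0, 0, 22, 0, 0, 0]
    - [0, 0, 22, 0, 0, 0]
    - [0, 0, 22, 0, 0, 0.4]
    - [0, 0, 13, 0, 0, 0.4]
    - [0, 0, 4, 0, 0, 0.4]
    - [0, 0, 0, 0, 0, 0.4]
    - [0, 0, 0, 0, 0, 0]
    - [0, 0, 0, 0, 0, 0]

```text
clock: 25.42
position: [527.8, 75.2, 187.2]
ee_rot: [-0.673, 0.74, 0.0, -0.0]
contact_force: [0.5, 0.5, -1.5]
gripper_width: 65.3
grasp_force: 66.5
```

Call:
play_rows:
  series:
    - [5, 1.3, 0, 0, 0, 0]
    - [10, 2.5, 0, 0, 0, 0]
    - [12, 3.1, 0, 0, 0, 0]
    - [12, 3.1, 0, 0, 0, 0]
    - [12, 3.1, 0, 0, 0, 0]
    - [12, 3.1, 0, 0, 0, 0]
    - [12, 3.1, 0, 0, 0, 0]
    - [12, 3.1, 0, 0, 0, 0]
    - [12, 3.1, 0, 0, 0, 0]
    - [12, 3.1, 0, 0, 0, 0]
    - [12, 3.1, 0, 0, 0, 0]
    - [10, 2.4, 0, 0, 0, 0]
    - [6, 1.5, 0, 0, 0, 0]
    - [0, 0, 0, 0, 0, 0]
    - [0, 0, 0, 0, 0, 0]
    - [0, 0, 0, 0, 0, 0]

```text
clock: 26.75
position: [667.0, 110.9, 187.0]
ee_rot: [-0.673, 0.739, 0.0, -0.0]
contact_force: [0.1, -0.4, -0.2]
gripper_width: 65.8
grasp_force: 66.6
```

Run:
```python
from h import *
s=read_state();print(s['position'],s['contact_force'])
d=grab('side','s5.png')
y,m=blobs(d,(18,120,90),(35,255,255),40)
for c in y:
    M=cv2.moments(c);p=(M['m10']/M['m00'],M['m01']/M['m00']);print(np.round(p,1),cv2.contourArea(c),np.round(plane(d,[p],56+s['position'][2]-38)[0],1),np.round(plane(d,[p],112)[0],1))
```

```text
[666.96423397 110.91210115 186.95888116] [ 0.10018011 -0.38724626 -0.20268897]
[342.5 264.5] 335.5 [344.1 333.4 205. ] [354.  270.5 112. ]
[272.5 230.7] 287.0 [468.  312.5 205. ] [495.1 246.8 112. ]
[360.3 216.2] 266.0 [344.8 231.5 205. ] [354.9 154.5 112. ]
[218.8 161.2] 105.5 [617. 202. 205.] [664.9 120.9 112. ]
[391.9 156.2] 185.0 [329.5  74.2 205. ] [337.4 -24.7 112. ]
[215.3 125. ] 205.5 [666.2 115.7 205. ] [720.9  22.6 112. ]
[529.7  70. ] 81.0 [ 112.3 -300.5  205. ] [  89.9 -451.6  112. ]
[408.6  29.7] 850.5 [ 392.6 -357.9  205. ] [ 409.2 -516.9  112. ]
```

Call:
play_rows:
  series:
    - [0.5, 0, -8, 0, 0, 0]
    - [0, 0, -10, 0, 0, 0]
    - [0, 0, -8, 0, 0, 0]
    - [0, 0, -4, 0, 0, 0]
    - [0, 0, -2, 0, 0, 0]
    - [0, 0, -0.5, 0, 0, 0]
    - [0, 0, 0, 0, 0, 0]

```text
clock: 27.38
position: [667.9, 111.0, 154.7]
ee_rot: [-0.673, 0.739, -0.0, -0.0]
contact_force: [-0.1, 0.2, 0.4]
gripper_width: 65.7
grasp_force: 66.6
```

Call:
play_rows:
  series:
    - [0, 0, -1, 0, 0, 0]
    - [0, 0, -0.5, 0, 0, 0]
    - [0, 0, 0, 0, 0, 0]

```text
clock: 27.63
position: [667.9, 111.1, 153.5]
ee_rot: [-0.673, 0.739, -0.0, 0.0]
contact_force: [-0.3, -0.3, -0.5]
gripper_width: 65.1
grasp_force: 66.6
```

Call:
play_rows:
  series:
    - [0, 0, -1, 0, 0, 0]
    - [0, 0, 0, 0, 0, 0]

```text
clock: 27.8
position: [667.8, 111.1, 152.3]
ee_rot: [-0.673, 0.739, 0.0, 0.0]
contact_force: [0.0, -0.5, -1.1]
gripper_width: 65.6
grasp_force: 66.6
```

Call:
play_rows:
  series:
    - [0, 0, -1, 0, 0, 0]
    - [0, 0, 0, 0, 0, 0]

```text
clock: 27.97
position: [667.7, 111.0, 151.1]
ee_rot: [-0.673, 0.739, 0.0, -0.0]
contact_force: [0.2, -0.2, -1.3]
gripper_width: 65.3
grasp_force: 66.6
```

Call:
play_rows:
  series:
    - [0, 0, -0.7, 0, 0, 0]
    - [0, 0, 0, 0, 0, 0]

```text
clock: 28.13
position: [668.0, 111.0, 150.9]
ee_rot: [-0.673, 0.739, -0.0, 0.0]
contact_force: [-0.1, -0.8, 0.2]
gripper_width: 65.4
grasp_force: 66.8
```

Call:
play_rows:
  series:
    - [0, 0, -0.7, 0, 0, 0]
    - [0, 0, 0, 0, 0, 0]

```text
clock: 28.3
position: [668.0, 111.0, 150.8]
ee_rot: [-0.673, 0.739, -0.0, 0.0]
contact_force: [-1.7, 0.9, 4.2]
gripper_width: 65.3
grasp_force: 67.0
```

Contact. I'll ease off, release, rise and retreat.

Call:
play_rows:
  series:
    - [0, 0, 0.7, 0, 0, 0]
    - [0, 0, 0, 0, 0, 0]
    - [0, 0, 0, 0, 0, 0]

```text
clock: 28.55
position: [668.0, 111.1, 150.8]
ee_rot: [-0.673, 0.739, -0.0, 0.0]
contact_force: [-0.7, -0.2, 2.2]
gripper_width: 65.2
grasp_force: 66.9
```

Call:
play_rows:
  series:
    - [0, 0, 0, 0, 0, 0]
    - [0, 0, 0, 0, 0, 0]
    - [0, 0, 0, 0, 0, 0]
    - [0, 0, 0, 0, 0, 0]
    - [0, 0, 0, 0, 0, 0]
    - [0, 0, 0, 0, 0, 0]
    - [0, 0, 12, 0, 0, 0]
    - [0, 0, 20, 0, 0, 0]
    - [0, 0, 20, 0, 0, 0]
    - [0, 0, 20, 0, 0, 0]
    - [0, 0, 15, 0, 0, 0]
    - [-10, -10, 5, 0, 0, 0]
    - [-20, -20, 0, 0, 0, 0]
    - [-20, -25, 0, 0, 0, 0]
    - [-20, -25, 0, 0, 0, 0]
    - [-20, -25, 0, 0, 0, 0]
    - [-10, -15, 0, 0, 0, 0]
    - [0, 0, 0, 0, 0, 0]
  gripper: 1.0

```text
clock: 30.05
position: [566.1, -11.3, 244.2]
ee_rot: [-0.672, 0.74, -0.0, 0.0]
contact_force: [-0.5, 0.6, 0.6]
gripper_width: 85.3
grasp_force: 0.0
```

Run:
```python
from h import *
s=read_state();print(s['position'],s['contact_force'])
for n in('side','top'):
  d=grab(n,n+'6.png')
  y,m=blobs(d,(18,120,90),(35,255,255),40)
  for c in y:
    M=cv2.moments(c);p=(M['m10']/M['m00'],M['m01']/M['m00']);print(n,np.round(p,1),cv2.contourArea(c),np.round(plane(d,[p],168)[0],1))
```

```text
[566.05296838 -11.33791594 244.21225649] [-0.4836916   0.62673615  0.60335335]
side [342.5 264.5] 334.0 [348.1 308.4 168. ]
side [272.5 230.8] 281.5 [478.8 286.6 168. ]
side [360.3 216.2] 265.0 [348.8 200.8 168. ]
side [391.9 156.3] 186.0 [332.6  34.9 168. ]
side [218.  138.1] 239.5 [665.8 112.  168. ]
side [538.7  73.2] 217.5 [  83.1 -355.7  168. ]
side [408.5  29.6] 857.5 [ 399.3 -421.4  168. ]
top [392.2 306.8] 387.5 [352.5 -59.4 168. ]
top [222.9 299.5] 415.0 [368.1 217.9 168. ]
top [230.7 220.2] 159.0 [498.4 205.1 168. ]
```

View pics/side6.png

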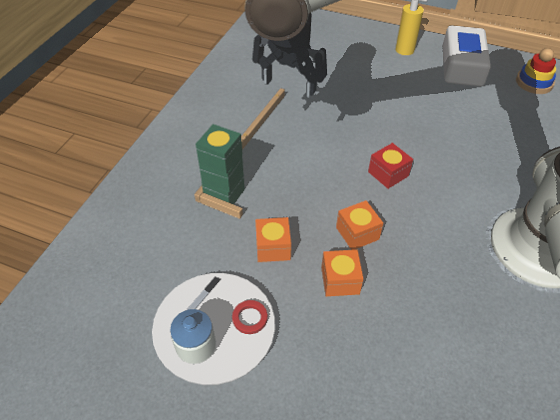

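The column of three stands straight in the corner, with the top spot at (218,138), which gives (665.8,112.0). The turntable items are undisturbed, so I'm handing the job in.

```bash
python3 -c "
from h import *
print(job_done())"
```

```text
the job is handed in; nothing more can be done
None
```

The full tin, which stood on the right, is home in the rail corner with the two empties stacked squarely on it and the turntable untouched; I handed the job in at about 30 s and no verdict came back.

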